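# Cycle the nest's ejector and hold the blank over it for a fit check

## Robot

A 7-joint arm with a two-finger parallel gripper is mounted at the origin on a cart in front of the work surface, level with it; the furniture and walls round the work are solid. World frame = base frame: x ahead of the robot, y to its left, z up, the work surface at z = 0. Lengths are in m, angles in rad, forces in N, time in s.
With the tool pointing down it reaches from about 0.4 to 0.85 m from the base axis. Payload 10.4 kg.
Tool frame: the origin (TCP) lies at the very end of the fingers, on their centre line; the grasp point (between the pads) lies 19 mm behind it (manip.tcp_to_grasp is the z of the grasp point in the tool frame, in m); z points along the fingers, x is the direction in which the jaws open and shut, and the axes are right-handed (so a half turn about z gives the same grasp; the last joint's range is limited). The gripper opens to 85 mm and grips with 20 to 120 N. Pads are 22 mm wide; open, the fingers measure 114 mm over their backs; the gripper's body (76 mm by 85 mm) begins 54 mm behind the grasp point. The pads swing forward as they close: fully open they stand 13 mm farther back than shut.
Start: joints at [1.285, 0.332, -0.065, 1.46, 0.022, 1.35, -0.088], TCP at [0.162, -0.604, 0.231] pointing down, gripper open.
Joint ranges: [-2.6, 2.6], [-0.5, 2.12], [-1.47, 1.34], [0.16, 2.42], [-1.27, 4.41], [0.06, 2.06], [-2.6, 2.6]. Speed limits (rad/s): [2.22, 2.22, 2.79, 2.79, 3.14, 3.14, 3.14].

## Interface

Orientations are given as a unit quaternion [x, y, z, w].
In Python, from workcell import manip gives the robot as it stands.
- The arm moves only by the tool servo_tool, never from a script. Its argument "moves" is a list of rows, each an object with "travel": the shift along the tool's x, y, z in mm, a list of three; "dr": the turn, a rotation vector about the tool's x, y, z in degrees, a list of three. A call has 1 to 12 rows; each row shifts and turns the commanded pose from where the row before left it, along the tool's axes as they then stand; what a row does not reach is not made up. A row lasts 1/8 s, in which the tool goes at most 62.5 mm and 10.7 degrees, less where a joint would pass 70% of its speed; a pose out of reach is approached as far as the arm can. A call is refused whole if a number of a shift passes 62.5 or a number of a turn 10.7, either way. A call with a gripper value outside its range is refused whole. "claw" is the closure, from 0 (fully open) to 1 (shut), set as the call begins (left out, the last holds). The fingers move at their own pace and stop on an object; "squeeze" is the grip in N (left out, the last holds). Time passes only in rows, so rows that do not move let the fingers close. It gives the time, the measured TCP pose, the force and the opening at its end, in the units of the state.
- manip.get_obs(): the state, without advancing time (a new reading comes with each control period).
- manip.camera(name): name is "scene" or "top" or "wrist"; returns the picture (420x560x3 uint8, blue, green, red); there is no depth.
- manip.calibration(name): a dict with "intrinsics" (3x3 intrinsics, pixels), "view" (4x4, takes a point from world to camera coordinates). Camera axes: x right, y down, z forward; pixel columns grow to the right and rows downward; lengths in m; the calibration is good to about 2 mm. A picture is of the moment at which its call begins: read the wrist's pose just before it. calibration takes no time and is no camera call; for the wrist camera it gives the pose at the moment of the call.
- manip.hand_in(): hands the job in, once; it reports no verdict.
The state is a dict: "clock": time; "joint_pos": joint angles; "joint_velocities": joint speeds; "tau": joint torques, N m; "position": TCP position; "ee_rot": TCP orientation; "ft_force": force on the tool from outside, world axes, zero at the start; "torque": the same for the moment, N m; "grip_width": opening from 0.0 (shut) to 1.0 (fully open).
Only numpy, scipy, OpenCV 4.12 (cv2) and the standard library are available. Lean on these libraries where they do the work, as an engineer would, in place of code of your own. Each camera call takes 0.05 s, during which the arm holds its last target. There are 200 camera calls.

## Task

Check the assembly nest before loading it: first, with the wooden blank still lying on the bench, swing the nest's sprung lever all the way over to its stop and let it spring back home. Then pick up the blank that fits the nest (the short square-section block), carry it over the things in between and finish while holding it still, level, centred over the pocket and square to it, about one centimetre above the pocket's rim, so that I can sight the fit; do not let the blank touch the nest, do not let go of it, and leave the hole saw, the tin and the long offcut where they are.

Things in the scene. Friction and masses are not known exactly. Their poses are not given: they have to be found in the camera images.
- blank_center (a point): centre of the blank, a loose pale wooden block 40 x 90 x 40 mm lying on the bench: x across its 40 mm width, y along its 90 mm length, z up; the centre is 20 mm above its underside. Mass 0.06 to 0.11 kg. A longer, wider pale offcut lies near it: the two may have changed places. A brown offcut at the bench's left front corner is fixed clutter.
- blank: the same blank; origin at the centre of its underside, axes as above
- nest_mouth (a point): centre of the mouth of the nest's pocket, level with the top of its rim, 32 mm above the bench. The pocket is 48 x 98 mm: x across it (48 mm, pointing roughly away from the robot), y along it (98 mm, pointing to the lever), z up. The blank fits with its length along y, either way round. A flat ejector pad in the pocket stays below the rim.
- nest: the nest as a whole, fixed: a plywood base 110 x 200 x 12 mm carrying a wooden frame (68 x 118 mm outside, walls 10 mm thick and 20 mm high) round the pocket, and the lever. Origin at the base's underside below the pocket's centre, axes as nest_mouth; the base runs from 68 mm to -y to 132 mm to +y of it
- lever_knob (a point): centre of the black ball, 26 mm across, on the nest's lever (10 mm rod, 80 mm from pivot to ball centre). Pivot: 105 mm along +y from the pocket's centre, 34 mm above the bench, axis along y; steel cheeks there reach up to 46 mm. At rest the ball is 35 mm to the nest's -x of the pivot, 106 mm above the bench; midway 114 mm up; at the stop 35 mm to +x, 106 mm up
- lever (a joint): lever angle in rad: 0 at rest (leaning to the nest's -x), 0.9 at its stop (leaning to +x). A spring always drives it back to 0; pushing level at the ball takes about 3 N at rest and 6 N at the stop. It is pushed over from the ball's -x side, and comes home when the push is taken away. It lifts the ejector pad 10 mm.
- hole_saw: a red cup-shaped hole saw, loose, 54 mm across, 70 mm high with its shank, standing between the blank and the nest; origin at the centre of its underside
- nail_tin: an open ribbed grey tin, loose, 75 mm across and 82 mm high, standing behind the nest; origin at the centre of its underside
- long_offcut: the longer pale wooden offcut, loose, 62 x 130 x 38 mm (x across, y along), lying on the bench; origin at the centre of its underside; not needed
There are look-alikes about, which are no part of the job. What is shaped like the blank but turquoise is not meant.

How it is judged:
By the outcome, as a careful person would: the job done as asked, in the order asked, and still so for the second after the job is handed in, while the arm keeps its last pose, push and grip.
It also fails if it takes over 61 s, if anything falls off the work surface, if the arm or the gripper's body presses on something with over 40 N, if the wrist force passes 120 N, or if a joint passes its speed limit or range.

## Working session

There is one attempt and no reset: what is moved stays moved. The work goes in short steps, Python scripts to look and compute and a tool call to move; the robot and the scene stay as the last step left them, time stands still between calls to the robot, and variables do not carry over. Pictures are saved under pics/ and viewed, on a budget of 10 in all, crops included, one or two more only if the job needs it, and the job is handed in when it is done.

Besides the shell and the picture viewer there is one more tool, called after "Call:" by a JSON object that holds its "op" and its "data". servo_tool: Moves the arm, as the interface text tells. Its arguments: {"type":"object","properties":{"moves":{"type":"array","items":{"type":"object","properties":{"travel":{"type":"array","items":{"type":"number"}},"dr":{"type":"array","items":{"type":"number"}}}}},"claw":{"type":"number"},"squeeze":{"type":"number"}},"required":["moves"]}

```bash
mkdir -p pics
cat > h.py <<'E'
import numpy as np, cv2
from workcell import manip
from scipy.spatial.transform import Rotation as R
def ray(cal,px,z):
    K=np.array(cal["intrinsics"]);V=np.array(cal["view"])
    d=V[:3,:3].T@np.linalg.inv(K)@np.array([px[0],px[1],1.]);c=-V[:3,:3].T@V[:3,3]
    return c+d*(z-c[2])/d[2]
def proj(cal,P):
    K=np.array(cal["intrinsics"]);V=np.array(cal["view"])
    q=K@(V[:3,:3]@np.asarray(P,float)+V[:3,3]);return q[:2]/q[2]
E
python3 - <<'E'
from h import *
for n in("scene","top"):
    im=manip.camera(n);cv2.imwrite(f"pics/{n}0.png",im)
    c=manip.calibration(n);V=np.array(c["view"]);print(n,np.round(-V[:3,:3].T@V[:3,3],3),np.round(V[:3,:3],2).tolist(),np.array(c["intrinsics"]).tolist())
o=manip.get_obs();print(o["clock"],o["position"],o["ee_rot"],o["grip_width"],manip.tcp_to_grasp)
E
```

```text
scene [0.081 0.532 0.919] [[-0.85, -0.52, -0.01], [-0.34, 0.57, -0.74], [0.39, -0.63, -0.67]] [[540.3387230664963, 0.0, 273.9172618994054], [0.0, 540.3387230664963, 209.94186100306746], [0.0, 0.0, 1.0]]
top [ 0.403 -0.23   1.404] [[0.02, -1.0, 0.01], [-0.99, -0.03, -0.13], [0.13, -0.01, -0.99]] [[520.6687359771861, 0.0, 275.4361508202999], [0.0, 520.6687359771861, 204.10096159286988], [0.0, 0.0, 1.0]]
0.1 [ 0.16227687 -0.60321571  0.23061002] [ 7.93663710e-01 -6.08356402e-01 -5.24161159e-04 -3.59069574e-04] 1.0041385274134726 -0.0187
```

View pics/top0.png

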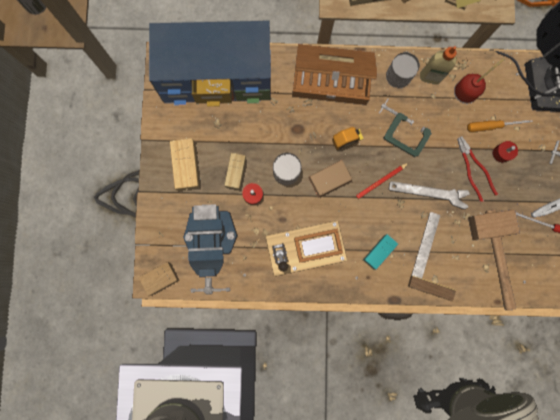

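View pics/scene0.png

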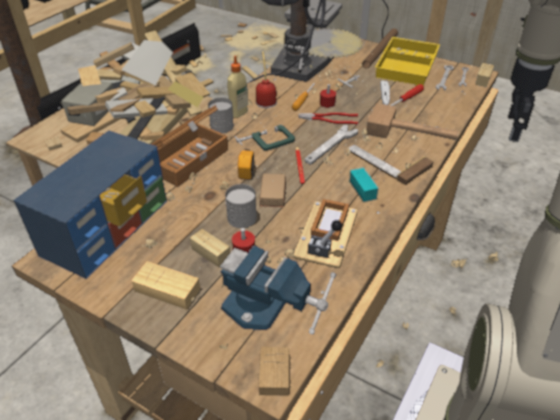

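Top view: blank at (235,170), long offcut (184,163), hole saw (253,193), tin (287,168), nest (306,248) with the knob at about (282,265). Turquoise decoy at (380,252). Next I'll enlarge this area for edges.

Run:
```python
from h import *
im=cv2.imread("pics/top0.png")[140:285,160:355];im=cv2.resize(im,None,fx=4,fy=4,interpolation=cv2.INTER_CUBIC)
cv2.imwrite("pics/t1.png",im)
im=cv2.imread("pics/scene0.png")[180:280,180:370];im=cv2.resize(im,None,fx=4,fy=4,interpolation=cv2.INTER_CUBIC)
cv2.imwrite("pics/s1.png",im)
```

```text
(no output)
```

View pics/t1.png

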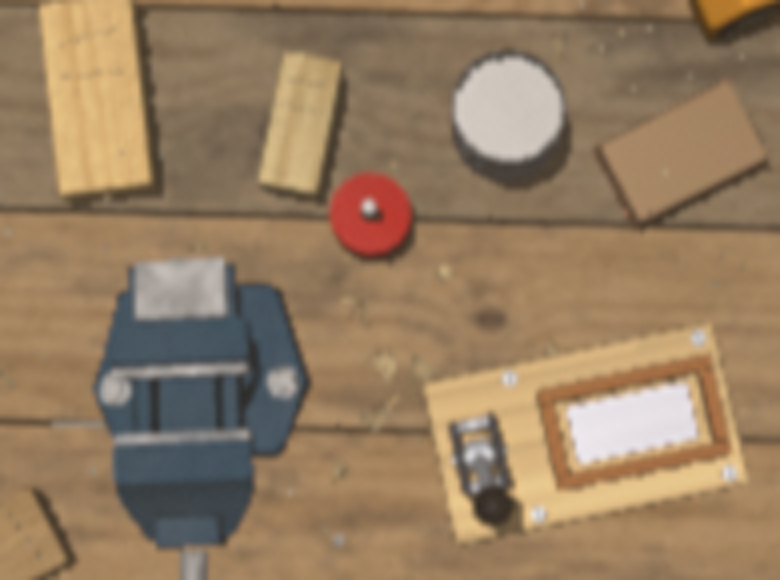

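View pics/s1.png

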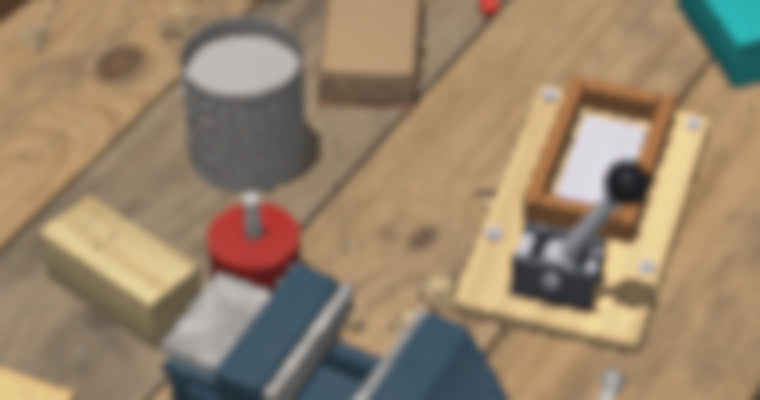

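Crops show: blank top corners at (285,52),(342,64),(318,195),(260,184); base corners at (711,325),(745,482),(459,543),(427,385); rim outer corners at (538,393),(714,358),(731,452),(563,488); knob at (493,504). All in the top crop ×4.

Run:
```python
from h import *
ct=manip.calibration("top");cs=manip.calibration("scene")
T=lambda p,z:ray(ct,((p[0]+.5)/4-.5+160,(p[1]+.5)/4-.5+140),z)
S=lambda p,z:ray(cs,((p[0]+.5)/4-.5+180,(p[1]+.5)/4-.5+180),z)
def rect(n,f,pts,z):
    P=np.array([f(p,z) for p in pts])[:,:2];e=[P[(i+1)%4]-P[i] for i in range(4)]
    print(n,"c",P.mean(0).round(4),"len",[round(np.linalg.norm(v),4) for v in e],"ang",[round(np.degrees(np.arctan2(v[1],v[0])),1) for v in e])
rect("blankT",T,[(285,52),(342,64),(318,195),(260,184)],.04)
rect("blankS",S,[(92,197),(198,263),(150,305),(41,237)],.04)
rect("baseT",T,[(711,325),(745,482),(459,543),(427,385)],.012)
rect("baseS",S,[(533,85),(708,118),(636,348),(457,303)],.012)
rect("rimT",T,[(538,393),(714,358),(731,452),(563,488)],.032)
rect("rimS",S,[(573,77),(677,97),(633,237),(526,208)],.032)
print("knob",T((493,504),.106).round(4),S((628,181),.106).round(4))
print("tin",T((509,108),.082).round(3),"saw",T((371,215),.05).round(3), "saw shank",T((369,207),.07).round(3),S((251,197),.07).round(3))
rect("offcut",T,[(40,5),(130,-4),(152,187),(60,196)],.038)
print(R.from_quat(manip.get_obs()["ee_rot"]).as_matrix().round(3))
```

```text
blankT c [ 0.6645 -0.1291] len [np.float64(0.039), np.float64(0.0899), np.float64(0.0392), np.float64(0.0907)] ang [np.float64(-100.6), np.float64(171.6), np.float64(80.6), np.float64(-8.5)]
blankS c [ 0.6654 -0.1264] len [np.float64(0.0851), np.float64(0.0406), np.float64(0.0859), np.float64(0.0419)] ang [np.float64(171.8), np.float64(84.0), np.float64(-7.4), np.float64(-97.1)]
baseT c [ 0.4649 -0.3238] len [np.float64(0.107), np.float64(0.1946), np.float64(0.1068), np.float64(0.1949)] ang [np.float64(-167.2), np.float64(103.3), np.float64(13.0), np.float64(-76.6)]
baseS c [ 0.4659 -0.3199] len [np.float64(0.1127), np.float64(0.202), np.float64(0.1054), np.float64(0.1969)] ang [np.float64(-165.3), np.float64(103.6), np.float64(11.9), np.float64(-74.3)]
rimT c [ 0.4719 -0.3558] len [np.float64(0.1188), np.float64(0.0627), np.float64(0.1131), np.float64(0.0643)] ang [np.float64(-77.3), np.float64(-169.2), np.float64(103.4), np.float64(15.9)]
rimS c [ 0.4699 -0.3487] len [np.float64(0.066), np.float64(0.1277), np.float64(0.0653), np.float64(0.1222)] ang [np.float64(-165.8), np.float64(104.2), np.float64(9.4), np.float64(-75.4)]
knob [ 0.4156 -0.2608  0.106 ] [ 0.4152 -0.2618  0.106 ]
tin [ 0.67  -0.266  0.082] saw [ 0.603 -0.178  0.05 ] saw shank [ 0.605 -0.177  0.07 ] [ 0.607 -0.176  0.07 ]
offcut c [0.6803 0.0087] len [np.float64(0.0604), np.float64(0.1309), np.float64(0.0611), np.float64(0.1306)] ang [np.float64(-82.6), np.float64(-171.1), np.float64(97.2), np.float64(8.7)]
[[ 0.26  -0.966 -0.   ]
 [-0.966 -0.26   0.001]
 [-0.001  0.    -1.   ]]
```

Consistent: blank centre (0.665,-0.128), length along -8.2°; nest origin (0.473,-0.3545), yaw 13.3° (the measured knob agrees within about 2 mm). Go to the lever with the fingers shut.

Call:
{"op": "servo_tool", "data": {"moves": [{"dr": [0, 0, 1.7], "travel": [0, 0, 0]}, {"travel": [-25, -25, 0]}, {"travel": [-25, -25, 0]}, {"travel": [-25, -25, 0]}, {"travel": [-25, -25, 0]}, {"travel": [-25, -25, 0]}, {"travel": [-25, -25, 0]}, {"travel": [-25, -25, 0]}, {"travel": [-25, -25, 0]}, {"travel": [-25, -25, 0]}, {"travel": [-25, -25, 0]}, {"travel": [-25, -25, 0]}], "claw": 1}}

```text
$.moves[1]: bad value
```

```bash
cat >> h.py <<'E'
def rep(tgt=None,yaw=None):
    "remaining travel (mm, tool axes) and turn (deg) to a down-pointing target with tool x at yaw"
    o=manip.get_obs();M=R.from_quat(o["ee_rot"]);p=np.array(o["position"])
    x=M.as_matrix()[:,0];print("t",round(o["clock"],2),"p",p.round(4),"xyaw",round(np.degrees(np.arctan2(x[1],x[0])),2),"tilt",M.as_matrix()[:2,2].round(4),"F",np.round(o["ft_force"],1),"w",round(o["grip_width"],3),"q",np.round(o["joint_pos"],2))
    if tgt is not None: print("travel",(M.inv().apply(np.array(tgt)-p)*1000).round(1))
    if yaw is not None:
        a=np.radians(yaw);G=np.array([[np.cos(a),np.sin(a),0],[np.sin(a),-np.cos(a),0],[0,0,-1]]).T
        G=np.column_stack([[np.cos(a),np.sin(a),0],[np.sin(a),-np.cos(a),0],[0,0,-1]])
        r=(M.inv()*R.from_matrix(G)).as_rotvec(degrees=True);print("dr",r.round(2))
        if tgt is not None: print("travel after turn",(G.T@(np.array(tgt)-p)*1000).round(1))
NO=np.array([.473,-.3545,0]);ux=np.array([np.cos(np.radians(13.3)),np.sin(np.radians(13.3)),0]);uy=np.array([-ux[1],ux[0],0])
def nest(x,y,z): return NO+ux*x+uy*y+np.array([0,0,z])
E
python3 -c "
from h import *
rep(nest(-.085,.105,.098),-76.7)"
```

```text
t 0.1 p [ 0.1623 -0.6032  0.2306] xyaw -74.94 tilt [-0.0004  0.0012] F [ 0.1 -0.   0.1] w 1.004 q [ 1.29  0.33 -0.06  1.46  0.02  1.35 -0.09]
travel [-266.8 -282.9  132.9]
dr [0.   0.07 1.76]
travel after turn [-275.6 -274.6  132.6]
```

Call:
{"op": "servo_tool", "data": {"moves": [{"dr": [0, 0, 1.7], "travel": [0, 0, 0]}, {"travel": [-25, -25, 0], "dr": [0, 0, 0]}, {"travel": [-25, -25, 0], "dr": [0, 0, 0]}, {"travel": [-25, -25, 0], "dr": [0, 0, 0]}, {"travel": [-25, -25, 0], "dr": [0, 0, 0]}, {"travel": [-25, -25, 0], "dr": [0, 0, 0]}, {"travel": [-25, -25, 0], "dr": [0, 0, 0]}, {"travel": [-25, -25, 0], "dr": [0, 0, 0]}, {"travel": [-25, -25, 0], "dr": [0, 0, 0]}, {"travel": [-25, -25, 0], "dr": [0, 0, 0]}, {"travel": [-25, -25, 0], "dr": [0, 0, 0]}, {"travel": [-25, -25, 0], "dr": [0, 0, 0]}], "claw": 1}}

```text
clock: 1.6
position: [0.3669, -0.2714, 0.2314]
ee_rot: [0.784, -0.621, 0.0, 0.0]
ft_force: [-0.2, -0.2, -0.4]
grip_width: 0.001
```

Call:
{"op": "servo_tool", "data": {"moves": [{"travel": [0, 0, 22], "dr": [0, 0, 0]}, {"travel": [0, 0, 22], "dr": [0, 0, 0]}, {"travel": [0, 0, 22], "dr": [0, 0, 0]}, {"travel": [0, 0, 22], "dr": [0, 0, 0]}, {"travel": [0, 0, 22], "dr": [0, 0, 0]}, {"travel": [0, 0, 22], "dr": [0, 0, 0]}, {"travel": [0, 0, 0], "dr": [0, 0, 0]}]}}

```text
clock: 2.48
position: [0.3655, -0.2718, 0.0981]
ee_rot: [0.784, -0.62, -0.001, -0.0]
ft_force: [0.1, -0.1, 0.6]
grip_width: 0.001
```

```bash
python3 -c "
from h import *
rep(nest(-.085,.105,.098),-76.7)
a=cv2.resize(manip.camera('scene')[160:310,180:380],None,fx=2,fy=2,interpolation=2)
b=cv2.resize(manip.camera('top')[180:330,200:400],None,fx=2,fy=2,interpolation=2)
cv2.imwrite('pics/a2.png',np.hstack([a,b]))"
```

```text
t 2.48 p [ 0.3655 -0.2718  0.0981] xyaw -76.69 tilt [-0.0023  0.0019] F [ 0.1 -0.1  0.6] w 0.001 q [ 0.91  0.11 -0.38  2.03  0.05  1.01 -0.84]
travel [ 0.2 -0.6  0.1]
dr [0.1  0.14 0.01]
travel after turn [ 0.2 -0.6  0.1]
```

View pics/a2.png

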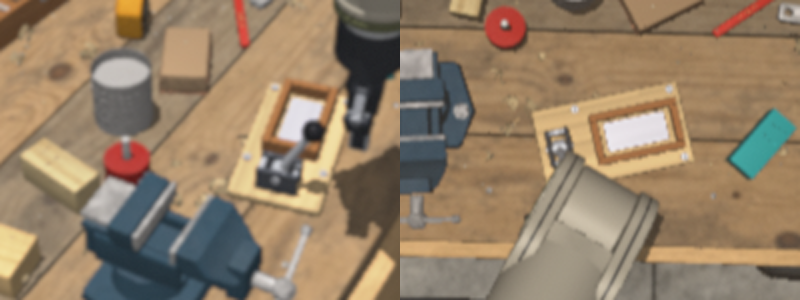

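The fingers stand beside the knob on its -x side (left panel: knob (313,130), fingertip (358,135)). Push.

Call:
{"op": "servo_tool", "data": {"moves": [{"travel": [0, -7, 0], "dr": [0, 0, 0]}, {"travel": [0, -7, 0], "dr": [0, 0, 0]}, {"travel": [0, -7, 0], "dr": [0, 0, 0]}, {"travel": [0, -7, 0], "dr": [0, 0, 0]}, {"travel": [0, -7, 0], "dr": [0, 0, 0]}, {"travel": [0, -7, 0], "dr": [0, 0, 0]}, {"travel": [0, -7, 0], "dr": [0, 0, 0]}, {"travel": [0, -7, 0], "dr": [0, 0, 0]}]}}

```text
clock: 3.58
position: [0.4204, -0.2598, 0.0992]
ee_rot: [0.784, -0.62, -0.001, 0.001]
ft_force: [-6.3, -0.6, 4.0]
grip_width: 0.004
```

Call:
{"op": "servo_tool", "data": {"moves": [{"travel": [0, -6, 0], "dr": [0, 0, 0]}, {"travel": [0, -6, 0], "dr": [0, 0, 0]}, {"travel": [0, -6, 0], "dr": [0, 0, 0]}, {"travel": [0, -6, 0], "dr": [0, 0, 0]}, {"travel": [0, -4, 0], "dr": [0, 0, 0]}, {"travel": [0, 0, 0], "dr": [0, 0, 0]}]}}

```text
clock: 4.32
position: [0.4476, -0.2532, 0.0988]
ee_rot: [0.784, -0.62, -0.001, 0.0]
ft_force: [-5.9, -1.7, -0.8]
grip_width: 0.001
```

```bash
python3 -c "
from h import *
rep(nest(.011,.105,.098),-76.7)"
```

```text
t 4.33 p [ 0.4476 -0.2532  0.0988] xyaw -76.66 tilt [-0.0015  0.0002] F [-5.9 -1.7 -0.8] w 0.001 q [ 0.8   0.24 -0.42  1.89  0.11  1.04 -1.  ]
travel [ -0.6 -12.4   0.8]
dr [0.08 0.03 0.04]
travel after turn [ -0.6 -12.4   0.8]
```

Finger at -1 mm with 6 N. Push on in small steps until the force shows the stop.

Call:
{"op": "servo_tool", "data": {"moves": [{"travel": [0, -4, 0], "dr": [0, 0, 0]}, {"travel": [0, -4, 0], "dr": [0, 0, 0]}, {"travel": [0, 0, 0], "dr": [0, 0, 0]}]}}

```text
clock: 4.7
position: [0.4546, -0.2513, 0.0983]
ee_rot: [0.784, -0.62, -0.001, 0.001]
ft_force: [-5.1, -1.5, -3.7]
grip_width: 0.003
```

Call:
{"op": "servo_tool", "data": {"moves": [{"travel": [0, -2, 0], "dr": [0, 0, 0]}, {"travel": [0, -2, 0], "dr": [0, 0, 0]}, {"travel": [0, 0, 0], "dr": [0, 0, 0]}]}}

```text
clock: 5.08
position: [0.4581, -0.2504, 0.0981]
ee_rot: [0.784, -0.62, -0.002, 0.001]
ft_force: [-6.3, -2.6, -4.2]
grip_width: 0.001
```

Call:
{"op": "servo_tool", "data": {"moves": [{"travel": [0, -2, 0], "dr": [0, 0, 0]}, {"travel": [0, -2, 0], "dr": [0, 0, 0]}, {"travel": [0, 0, 0], "dr": [0, 0, 0]}]}}

```text
clock: 5.45
position: [0.4599, -0.2501, 0.0978]
ee_rot: [0.784, -0.621, -0.003, 0.002]
ft_force: [-15.5, -2.7, 0.4]
grip_width: -0.003
```

Call:
{"op": "servo_tool", "data": {"moves": [{"travel": [0, -2, 0], "dr": [0, 0, 0]}, {"travel": [0, 0, 0], "dr": [0, 0, 0]}]}}

```text
clock: 5.7
position: [0.4603, -0.25, 0.0976]
ee_rot: [0.784, -0.621, -0.004, 0.003]
ft_force: [-22.6, -3.0, 5.0]
grip_width: 0.0
```

```bash
python3 -c "
from h import *
rep(nest(.011,.105,.098),-76.7)
a=cv2.resize(manip.camera('scene')[200:280,270:370],None,fx=4,fy=4,interpolation=2)
cv2.imwrite('pics/a3.png',a)"
```

```text
t 5.7 p [ 0.4603 -0.25    0.0976] xyaw -76.79 tilt [-0.0105  0.0008] F [-22.6  -3.    5. ] w 0.0 q [ 0.78  0.27 -0.42  1.86  0.13  1.05 -1.03]
travel [-0.4  0.7 -0.3]
dr [ 0.58  0.18 -0.09]
travel after turn [-0.4  0.7 -0.4]
```

View pics/a3.png

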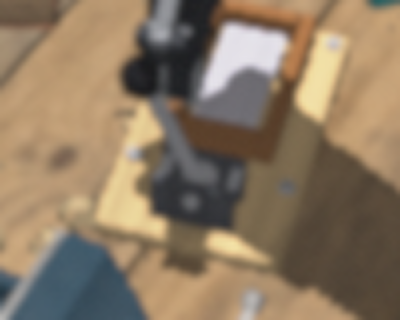

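The lever is over: position stalled at the predicted stop (finger +10.6 mm) while force rose from 6 to 22 N, and the picture shows the ball leaning to +x at (140,76). Withdraw.

Call:
{"op": "servo_tool", "data": {"moves": [{"travel": [0, 8, 0], "dr": [0, 0, 0]}, {"travel": [0, 8, 0], "dr": [0, 0, 0]}, {"travel": [0, 8, 0], "dr": [0, 0, 0]}, {"travel": [0, 8, 0], "dr": [0, 0, 0]}, {"travel": [0, 9, 0], "dr": [0, 0, 0]}, {"travel": [0, 9, 0], "dr": [0, 0, 0]}, {"travel": [0, 9, 0], "dr": [0, 0, 0]}, {"travel": [0, 9, 0], "dr": [0, 0, 0]}, {"travel": [0, 9, 0], "dr": [0, 0, 0]}, {"travel": [0, 9, 0], "dr": [0, 0, 0]}, {"travel": [0, 9, 0], "dr": [0, 0, 0]}, {"travel": [0, 8, 0], "dr": [0, 0, 0]}]}}

```text
clock: 7.25
position: [0.3651, -0.2729, 0.0995]
ee_rot: [0.785, -0.62, 0.0, -0.0]
ft_force: [0.9, 0.2, 0.1]
grip_width: -0.001
```

Call:
{"op": "servo_tool", "data": {"moves": [{"travel": [0, 0, -10], "dr": [0, 0, 0]}, {"travel": [0, 0, -25], "dr": [0, 0, 0]}, {"travel": [0, 0, -30], "dr": [0, 0, 0]}, {"travel": [0, 0, -30], "dr": [0, 0, 0]}, {"travel": [0, 0, -30], "dr": [0, 0, 0]}, {"travel": [0, 0, -20], "dr": [0, 0, 0]}, {"travel": [0, 0, 0], "dr": [0, 0, 0]}], "claw": 0.25}}

```text
clock: 8.12
position: [0.3665, -0.273, 0.2462]
ee_rot: [0.785, -0.62, 0.002, 0.0]
ft_force: [0.1, -0.2, 0.6]
grip_width: 0.75
```

```bash
cat >> h.py <<'E'
BL=np.array([np.cos(np.radians(-8.2)),np.sin(np.radians(-8.2)),0])
BC=np.array([.665,-.128,0])+BL*.004
E
python3 -c "
from h import *
rep(BC+[0,0,.24],81.8)
c=manip.calibration('scene');im=manip.camera('scene')
cv2.imwrite('pics/a4.png',im)
for p in (nest(-.035,.105,.106),nest(.035,.105,.106)):
  u=proj(c,p);x,y=u.round().astype(int);print(u,im[y-1:y+2,x-1:x+2].mean((0,1)))"
```

```text
t 8.12 p [ 0.3665 -0.273   0.2462] xyaw -76.62 tilt [ 0.0028 -0.0023] F [ 0.1 -0.2  0.6] w 0.75 q [ 0.93 -0.03 -0.37  1.84 -0.01  1.33 -0.78]
travel [ -70.5 -327.7    6.8]
dr [   0.19   -0.22 -158.42]
travel after turn [186.1 278.8   6.2]
[336.49026542 225.34370748] [50.77777778 47.33333333 47.88888889]
[305.46472698 218.70105496] [114.22222222 151.         183.11111111]
```

The knob is home (dark at its projected rest position (336,225), wood at the stop position). Now turn and go above the blank.

Call:
{"op": "servo_tool", "data": {"moves": [{"travel": [0, 0, 0], "dr": [0, 0, -10.5]}, {"travel": [0, 0, 0], "dr": [0, 0, -10.5]}, {"travel": [0, 0, 0], "dr": [0, 0, -10.5]}, {"travel": [0, 0, 0], "dr": [0, 0, -10.5]}, {"travel": [0, 0, 0], "dr": [0, 0, -10.5]}, {"travel": [0, 0, 0], "dr": [0, 0, -10.5]}, {"travel": [0, 0, 0], "dr": [0, 0, -10.5]}, {"travel": [0, 0, 0], "dr": [0, 0, -10.5]}, {"travel": [0, 0, 0], "dr": [0, 0, -10.5]}, {"travel": [0, 0, 0], "dr": [0, 0, -10.5]}, {"travel": [0, 0, 0], "dr": [0, 0, -10.5]}, {"travel": [0, 0, 0], "dr": [0, 0, -10.5]}]}}

```text
clock: 9.68
position: [0.3651, -0.2723, 0.2432]
ee_rot: [0.907, 0.42, -0.0, -0.001]
ft_force: [0.1, 0.2, -0.1]
grip_width: 0.748
```

Call:
{"op": "servo_tool", "data": {"moves": [{"travel": [0, 0, 0], "dr": [0, 0, -8.1]}, {"travel": [0, 0, 0], "dr": [0, 0, -8.1]}, {"travel": [0, 0, 0], "dr": [0, 0, -8.1]}, {"travel": [0, 0, 0], "dr": [0, 0, -8.1]}, {"travel": [26, 40, 1], "dr": [0, 0, 0]}, {"travel": [26, 40, 1], "dr": [0, 0, 0]}, {"travel": [26, 40, 1], "dr": [0, 0, 0]}, {"travel": [26, 40, 1], "dr": [0, 0, 0]}, {"travel": [26, 40, 1], "dr": [0, 0, 0]}, {"travel": [26, 40, 1], "dr": [0, 0, 0]}, {"travel": [30, 39, 0], "dr": [0, 0, 0]}, {"travel": [0, 0, 0], "dr": [0, 0, 0]}]}}

```text
clock: 11.18
position: [0.6697, -0.1244, 0.2353]
ee_rot: [0.754, 0.656, 0.0, -0.002]
ft_force: [-0.9, -1.5, -0.3]
grip_width: 0.753
```

```bash
python3 -c "
from h import *
rep(BC+[0,0,.24],81.8)
cv2.imwrite('pics/w1.png',manip.camera('wrist'))"
```

```text
t 11.18 p [ 0.6697 -0.1244  0.2353] xyaw 82.05 tilt [-0.0028  0.0035] F [-0.9 -1.5 -0.3] w 0.753 q [ 0.45  0.5  -0.49  1.26  0.23  1.44  1.41]
travel [-4.2 -0.2 -4.7]
dr [-0.19 -0.17  0.25]
travel after turn [-4.2 -0.1 -4.7]
```

View pics/w1.png

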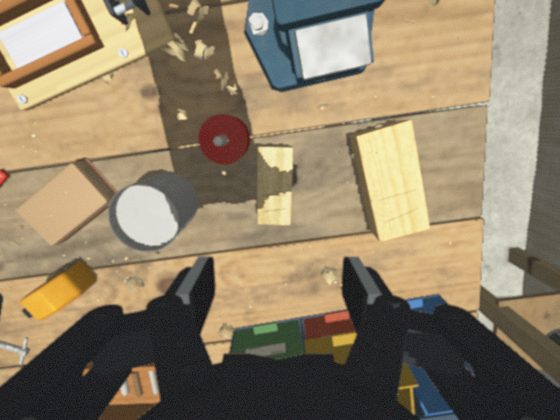

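Wrist view: blank top face about (258,146),(293,146),(291,224),(258,224), saw clear to its left.

```bash
python3 -c "
from h import *
c=manip.calibration('wrist')
P=np.array([ray(c,p,.04) for p in [(258,146),(293,146),(291,224),(258,224)]])
print(P.round(4),P.mean(0).round(4));d=P[2]+P[3]-P[0]-P[1];print(np.linalg.norm(d[:2])/2,np.degrees(np.arctan2(d[1],d[0])))
im=cv2.imread('pics/w1.png')
for n,pc,l in(('z0 guess',[.665,-.128,.04],0),):
  a=np.radians(-8.2);L=np.array([np.cos(a),np.sin(a),0]);W=np.array([-L[1],L[0],0])
  print([proj(c,np.array(pc)+s*L*.045+t*W*.02).round(0).tolist() for s,t in((-1,-1),(-1,1),(1,1),(1,-1))])
  print([proj(c,np.array(pc)-[0,0,.04]+s*L*.045+t*W*.02).round(0).tolist() for s,t in((-1,-1),(-1,1),(1,1),(1,-1))])
print(proj(c,[.605,-.177,.07]))
cv2.imwrite('pics/w1c.png',cv2.resize(im[125:245,225:325],None,fx=5,fy=5,interpolation=2))
"
```

```text
[[ 0.6167 -0.1419  0.04  ]
 [ 0.6221 -0.1036  0.04  ]
 [ 0.7119 -0.1174  0.04  ]
 [ 0.7064 -0.1563  0.04  ]] [ 0.6643 -0.1298  0.04  ]
0.0908528861063876 -8.927097437566976
[[259.0, 147.0], [295.0, 147.0], [293.0, 224.0], [260.0, 224.0]]
[[261.0, 145.0], [293.0, 145.0], [292.0, 214.0], [261.0, 214.0]]
[219.71770381 141.17778558]
```

View pics/w1c.png

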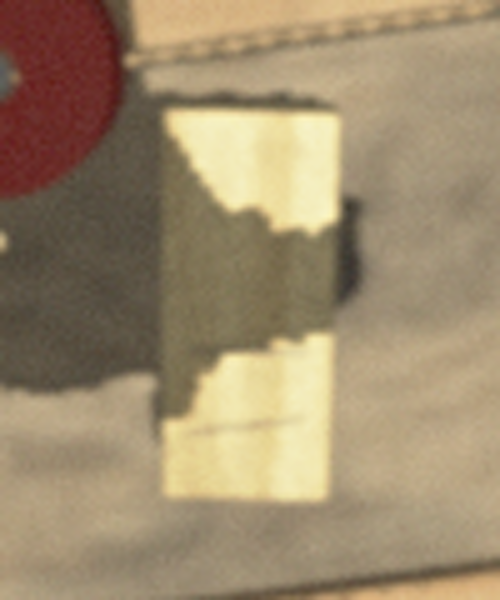

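```bash
python3 -c "
from h import *
rep([.6685,-.1298,.004],81.4)"
```

```text
t 11.22 p [ 0.6686 -0.1265  0.236 ] xyaw 81.93 tilt [-0.0027  0.0018] F [-0.4 -1.   0.4] w 0.75 q [ 0.45  0.5  -0.49  1.26  0.23  1.44  1.41]
travel [ -3.6   1.1 232. ]
dr [-0.17 -0.08  0.53]
travel after turn [ -3.2   0.4 232. ]
```

Call:
{"op": "servo_tool", "data": {"moves": [{"travel": [0, 0, 10], "dr": [0, 0, 0.5]}, {"travel": [-1, 0, 25], "dr": [0, 0, 0]}, {"travel": [0, 0, 25], "dr": [0, 0, 0]}, {"travel": [0, 0, 25], "dr": [0, 0, 0]}, {"travel": [0, 0, 25], "dr": [0, 0, 0]}, {"travel": [0, 0, 20], "dr": [0, 0, 0]}, {"travel": [0, 0, 20], "dr": [0, 0, 0]}, {"travel": [0, 0, 0], "dr": [0, 0, 0]}, {"travel": [0, 0, 0], "dr": [0, 0, 0]}]}}

```text
clock: 12.35
position: [0.6685, -0.1297, 0.0891]
ee_rot: [0.759, 0.651, 0.0, 0.0]
ft_force: [0.4, 0.5, 0.2]
grip_width: 0.75
```

```bash
python3 -c "
from h import *
rep([.6685,-.1298,.004],81.4)"
```

```text
t 12.35 p [ 0.6685 -0.1297  0.0891] xyaw 81.25 tilt [ 0.0011 -0.0002] F [0.4 0.5 0.2] w 0.75 q [ 0.45  0.6  -0.46  1.43  0.28  1.17  1.37]
travel [-0.1 -0.1 85.1]
dr [ 0.07  0.   -0.15]
travel after turn [-0.1 -0.  85.1]
```

Call:
{"op": "servo_tool", "data": {"moves": [{"travel": [0, 0, 15], "dr": [0, 0, 0]}, {"travel": [0, 0, 15], "dr": [0, 0, 0]}, {"travel": [0, 0, 15], "dr": [0, 0, 0]}, {"travel": [0, 0, 15], "dr": [0, 0, 0]}, {"travel": [0, 0, 12], "dr": [0, 0, 0]}, {"travel": [0, 0, 8], "dr": [0, 0, 0]}, {"travel": [0, 0, 5], "dr": [0, 0, 0]}, {"travel": [0, 0, 0], "dr": [0, 0, 0]}, {"travel": [0, 0, 0], "dr": [0, 0, 0]}]}}

```text
clock: 13.48
position: [0.6684, -0.1297, 0.0039]
ee_rot: [0.759, 0.651, 0.0, 0.0]
ft_force: [-0.7, -0.8, 0.4]
grip_width: 0.753
```

Call:
{"op": "servo_tool", "data": {"moves": [{"travel": [0, 0, 0], "dr": [0, 0, 0]}, {"travel": [0, 0, 0], "dr": [0, 0, 0]}, {"travel": [0, 0, 0], "dr": [0, 0, 0]}, {"travel": [0, 0, 0], "dr": [0, 0, 0]}, {"travel": [0, 0, 0], "dr": [0, 0, 0]}, {"travel": [0, 0, 0], "dr": [0, 0, 0]}], "claw": 1, "squeeze": 45}}

```text
clock: 14.22
position: [0.6685, -0.1296, 0.0039]
ee_rot: [0.759, 0.651, 0.0, 0.0]
ft_force: [-0.2, 0.8, 5.4]
grip_width: 0.463
```

```bash
python3 -c "
from h import *
rep([.6685,-.1298,.004],81.4)"
```

```text
t 14.22 p [ 0.6685 -0.1296  0.0039] xyaw 81.26 tilt [ 0.0009 -0.0002] F [-0.2  0.8  5.4] w 0.463 q [ 0.44  0.69 -0.44  1.49  0.32  1.03  1.34]
travel [-0.2  0.1 -0.1]
dr [ 0.05  0.   -0.14]
travel after turn [-0.2  0.1 -0.1]
```

Gripped (39.4 mm opening = the 40 mm blank). Lift, with a first slow row.

Call:
{"op": "servo_tool", "data": {"moves": [{"travel": [0, 0, -5], "dr": [0, 0, 0]}, {"travel": [0, 0, -15], "dr": [0, 0, 0]}, {"travel": [0, 0, -25], "dr": [0, 0, 0]}, {"travel": [0, 0, -30], "dr": [0, 0, 0]}, {"travel": [0, 0, -30], "dr": [0, 0, 0]}, {"travel": [0, 0, -30], "dr": [0, 0, 0]}, {"travel": [0, 0, -30], "dr": [0, 0, 0]}, {"travel": [0, 0, -15], "dr": [0, 0, 0]}, {"travel": [0, 0, 0], "dr": [0, 0, 0]}, {"travel": [0, 0, 0], "dr": [0, 0, 0]}]}}

```text
clock: 15.48
position: [0.6674, -0.1296, 0.1819]
ee_rot: [0.759, 0.651, -0.001, -0.001]
ft_force: [-0.3, 1.0, -1.4]
grip_width: 0.46
```

Call:
{"op": "servo_tool", "data": {"moves": [{"travel": [0, 0, 0], "dr": [0, 0, 6]}, {"travel": [0, 0, 0], "dr": [0, 0, 8]}, {"travel": [0, 0, 0], "dr": [0, 0, 8]}, {"travel": [0, 0, 0], "dr": [0, 0, 8]}, {"travel": [0, 0, 0], "dr": [0, 0, 8]}, {"travel": [0, 0, 0], "dr": [0, 0, 8]}, {"travel": [0, 0, 0], "dr": [0, 0, 8]}, {"travel": [0, 0, 0], "dr": [0, 0, 8]}, {"travel": [0, 0, 0], "dr": [0, 0, 6]}, {"travel": [0, 0, 0], "dr": [0, 0, 0]}, {"travel": [0, 0, 0], "dr": [0, 0, 0]}]}}

```text
clock: 16.85
position: [0.6678, -0.1296, 0.1825]
ee_rot: [0.993, 0.117, -0.001, -0.0]
ft_force: [1.2, 0.0, -1.1]
grip_width: 0.46
```

```bash
python3 -c "
from h import *
rep(nest(0,-.004,.184),13.3)"
```

```text
t 16.85 p [ 0.6678 -0.1296  0.1825] xyaw 13.39 tilt [-0.0011  0.0001] F [ 1.2  0.  -1.1] w 0.46 q [ 0.32  0.5  -0.28  1.35  0.14  1.32  0.27]
travel [-241.6  177.7   -1.3]
dr [-0.02  0.06  0.09]
travel after turn [-241.3  178.1   -1.5]
```

Call:
{"op": "servo_tool", "data": {"moves": [{"travel": [-12, 9, 0], "dr": [0, 0, 0]}, {"travel": [-24, 18, 0], "dr": [0, 0, 0]}, {"travel": [-24, 18, 0], "dr": [0, 0, 0]}, {"travel": [-28, 20, 0], "dr": [0, 0, 0]}, {"travel": [-28, 20, 0], "dr": [0, 0, 0]}, {"travel": [-28, 20, 0], "dr": [0, 0, 0]}, {"travel": [-28, 20, 0], "dr": [0, 0, 0]}, {"travel": [-28, 20, 0], "dr": [0, 0, 0]}, {"travel": [-22, 18, 0], "dr": [0, 0, 0]}, {"travel": [-13, 10, 0], "dr": [0, 0, 0]}, {"travel": [-6, 5, 0], "dr": [0, 0, 0]}, {"travel": [0, 0, 0], "dr": [0, 0, 0]}]}}

```text
clock: 18.35
position: [0.4744, -0.358, 0.1833]
ee_rot: [0.993, 0.116, 0.0, -0.0]
ft_force: [0.0, 0.1, -0.9]
grip_width: 0.465
```

Call:
{"op": "servo_tool", "data": {"moves": [{"travel": [0, 0, 10], "dr": [0, 0, 0]}, {"travel": [0, 0, 20], "dr": [0, 0, 0]}, {"travel": [0, 0, 20], "dr": [0, 0, 0]}, {"travel": [0, 0, 20], "dr": [0, 0, 0]}, {"travel": [0, 0, 10], "dr": [0, 0, 0]}, {"travel": [0, 0, 0], "dr": [0, 0, 0]}, {"travel": [0, 0, 0], "dr": [0, 0, 0]}]}}

```text
clock: 19.23
position: [0.4749, -0.3582, 0.1041]
ee_rot: [0.993, 0.116, 0.0, 0.0]
ft_force: [-0.2, 0.2, -1.3]
grip_width: 0.464
```

```bash
python3 -c "
from h import *
rep(nest(0,-.004,.046),13.3)
im=manip.camera('wrist');c=manip.calibration('wrist')
cv2.imwrite('pics/w2.png',im)
print([proj(c,nest(s*.034,t*.059,.032)).round(0).tolist() for s,t in((-1,-1),(-1,1),(1,1),(1,-1))])
"
```

```text
t 19.23 p [ 0.4749 -0.3582  0.1041] xyaw 13.27 tilt [ 0.001  -0.0006] F [-0.2  0.2 -1.3] w 0.464 q [ 0.71  0.37 -0.18  1.69  0.07  1.09  0.75]
travel [-1.  -0.1 58.1]
dr [ 0.05 -0.05 -0.03]
travel after turn [-1.  -0.  58.1]
[[235.0, 287.0], [228.0, 136.0], [325.0, 136.0], [319.0, 287.0]]
```

View pics/w2.png

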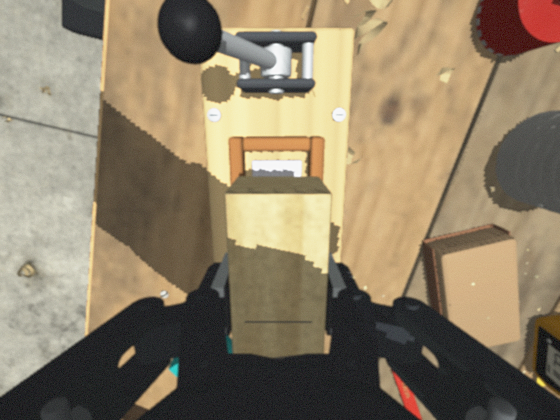

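Wrist view: rim far wall's outer corners at about (231,137),(324,137), matching the prediction (228,136),(325,136). Blank's lever-side end: top edge (228,194)-(330,194), lower edge (235,178)-(322,178). Checking where the blank sits.

```bash
python3 -c "
from h import *
c=manip.calibration('wrist');V=np.array(c['view'])
o=manip.get_obs();z=o['position'][2]
f=lambda q:((q-NO)@ux*1e3).round(1),
def N(px,h):
  q=ray(c,px,h)-NO;return round(q@ux*1e3,1),round(q@uy*1e3,1)
print('cam',(-V[:3,:3].T@V[:3,3]).round(3),'tcp',(np.array(o['position'])-NO)@ux,(np.array(o['position'])-NO)@uy)
print('top',N((228,194),z+.0361),N((330,194),z+.0361));print('bot',N((235,178),z-.0039),N((322,178),z-.0039))
print('rim',N((231,137),.032),N((324,137),.032), 'rim inner', N((243,151),.032),N((313,151),.032))
print('base',N((203,29),.012),N((354,29),.012))
im=cv2.imread('pics/w2.png')
cv2.imwrite('pics/w2c.png',cv2.resize(im[15:215,190:370],None,fx=3,fy=3,interpolation=2))
"
```

```text
cam [ 0.458 -0.289  0.247] tcp 0.0009613430566160816 -0.004135998766639493
top (np.float64(-17.3), np.float64(42.7)) (np.float64(19.9), np.float64(42.7))
bot (np.float64(-20.2), np.float64(41.6)) (np.float64(22.7), np.float64(41.6))
rim (np.float64(-31.7), np.float64(58.5)) (np.float64(33.0), np.float64(58.5)) rim inner (np.float64(-23.7), np.float64(48.9)) (np.float64(25.7), np.float64(48.9))
base (np.float64(-50.9), np.float64(130.2)) (np.float64(53.6), np.float64(130.2))
```

View pics/w2c.png

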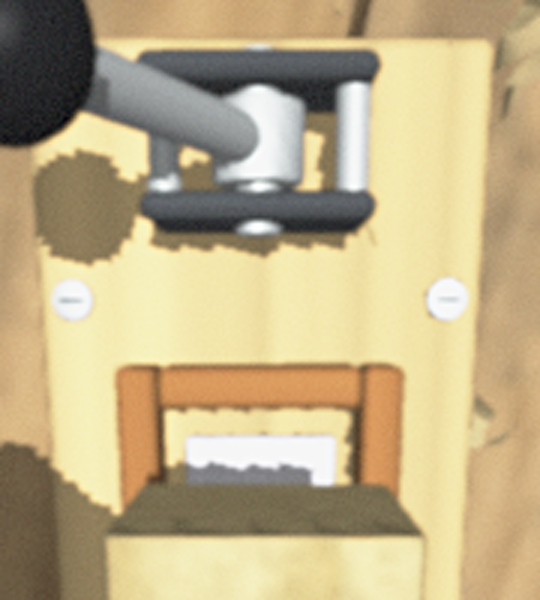

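Blank sits about 2 mm short along nest y and about 0.6 mm off in x; correct this while descending, then check once more at close range.

Call:
{"op": "servo_tool", "data": {"moves": [{"travel": [-0.6, -2.2, 0], "dr": [0, 0, 0]}, {"travel": [0, 0, 10], "dr": [0, 0, 0]}, {"travel": [0, 0, 10], "dr": [0, 0, 0]}, {"travel": [0, 0, 10], "dr": [0, 0, 0]}, {"travel": [0, 0, 10], "dr": [0, 0, 0]}, {"travel": [0, 0, 10], "dr": [0, 0, 0]}, {"travel": [0, 0, 5], "dr": [0, 0, 0]}, {"travel": [0, 0, 3], "dr": [0, 0, 0]}, {"travel": [0, 0, 0], "dr": [0, 0, 0]}, {"travel": [0, 0, 0], "dr": [0, 0, 0]}]}}

```text
clock: 20.52
position: [0.4734, -0.3563, 0.0457]
ee_rot: [0.993, 0.115, 0.0, 0.0]
ft_force: [0.2, -0.2, -1.4]
grip_width: 0.467
```

```bash
python3 -c "
from h import *
rep(nest(.0004,-.002,.046),13.3)
im=manip.camera('wrist')
a=cv2.resize(im[20:240,180:380],None,fx=2.7,fy=2.7,interpolation=2)
cv2.imwrite('pics/w3.png',im)
s=manip.camera('scene');cv2.imwrite('pics/s3.png',s)
cv2.imwrite('pics/w3c.png',a)
"
```

```text
t 20.52 p [ 0.4734 -0.3563  0.0457] xyaw 13.25 tilt [ 0.0005 -0.0005] F [ 0.2 -0.2 -1.4] w 0.467 q [ 0.71  0.44 -0.17  1.74  0.09  0.98  0.73]
travel [ 0.4  0.1 -0.3]
dr [ 0.03 -0.02 -0.05]
travel after turn [ 0.4  0.1 -0.3]
```

View pics/w3c.png

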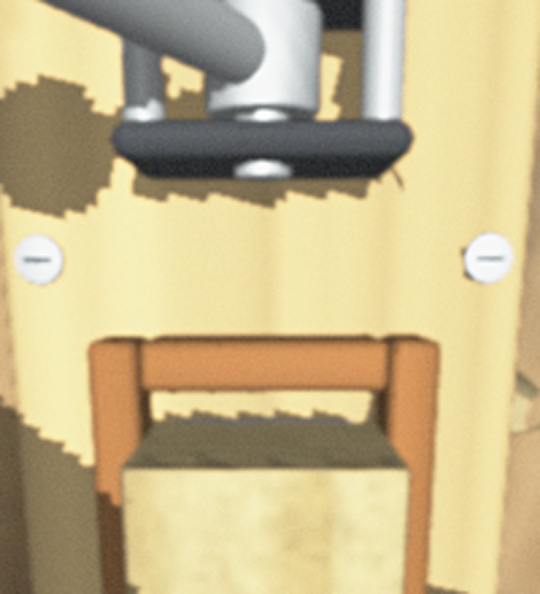

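Close wrist view (×2.7): rim outer edges at columns 89/440, inner wall edge row 388; blank's lower end edge (152..378, row 422), top edge (124..409, row 467): blank and pocket share a centre column (265 against 264.5). Now numbers for y and yaw.

```bash
python3 -c "
from h import *
c=manip.calibration('wrist')
z=manip.get_obs()['position'][2]
def N(u,v,h):
  q=ray(c,((u+.5)/2.7-.5+180,(v+.5)/2.7-.5+20),h)-NO;return round(q@ux*1e3,1),round(q@uy*1e3,1)
print('rim out',N(89,338,.032),N(440,338,.032),'in',N(141,388,.032),N(388,388,.032))
print('rim sides low',N(105,590,.032),N(427,590,.032))
print('screws',N(39,259,.012),N(489,258,.012))
print('blank bot',N(152,422,z-.0039),N(378,422,z-.0039),'top',N(124,467,z+.0361),N(409,467,z+.0361), N(127,590,z+.0361),N(406,590,z+.0361))
for n in('w3','w2'):0
im=cv2.imread('pics/s3.png')
cv2.imwrite('pics/s3c.png',cv2.resize(im[170:290,260:400],None,fx=5,fy=5,interpolation=2))
cs=manip.calibration('scene')
print([((proj(cs,nest(s*.034,t*.059,.032))-[260,170])*5).round(0).tolist() for s,t in((-1,-1),(-1,1),(1,1),(1,-1))])
print([((proj(cs,nest(s*.02,t*.045,.042))-[260,170])*5).round(0).tolist() for s,t in((-1,-1),(-1,1),(1,1),(1,-1))])
"
```

```text
rim out (np.float64(-33.3), np.float64(59.3)) (np.float64(33.0), np.float64(59.3)) in (np.float64(-23.9), np.float64(49.9)) (np.float64(23.6), np.float64(49.9))
rim sides low (np.float64(-33.1), np.float64(8.4)) (np.float64(33.5), np.float64(8.4))
screws (np.float64(-46.9), np.float64(74.0)) (np.float64(46.4), np.float64(74.2))
blank bot (np.float64(-20.6), np.float64(45.0)) (np.float64(20.6), np.float64(45.0)) top (np.float64(-19.0), np.float64(45.5)) (np.float64(19.4), np.float64(45.5)) (np.float64(-19.5), np.float64(27.8)) (np.float64(19.9), np.float64(27.8))
[[446.0, 167.0], [392.0, 326.0], [251.0, 295.0], [313.0, 140.0]]
[[414.0, 164.0], [371.0, 285.0], [288.0, 267.0], [335.0, 147.0]]
```

View pics/s3c.png

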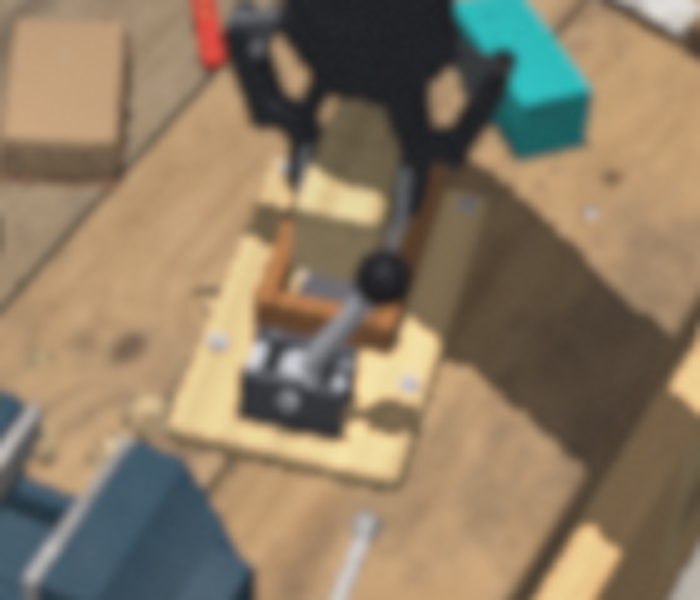

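The blank is centred to about 0.5 mm and square to about 0.4°, level, and about 10 mm above the rim; the scene view shows it clear of the frame with the lever home. Let it settle and hand in.

Call:
{"op": "servo_tool", "data": {"moves": [{"travel": [0, 0, 0], "dr": [0, 0, 0]}, {"travel": [0, 0, 0], "dr": [0, 0, 0]}, {"travel": [0, 0, 0], "dr": [0, 0, 0]}, {"travel": [0, 0, 0], "dr": [0, 0, 0]}]}}

```text
clock: 21.12
position: [0.4733, -0.3562, 0.0453]
ee_rot: [0.993, 0.115, 0.0, 0.0]
ft_force: [0.3, 0.5, -0.7]
grip_width: 0.463
```

```bash
python3 -c "
from h import *
rep(nest(.0004,-.002,.046),13.3)
im=manip.camera('scene');a=cv2.imread('pics/scene0.png')
for n,(x0,x1,y0,y1) in dict(saw=(228,258,225,250),tin=(222,260,183,228),offcut=(130,202,258,305)).items(): print(n,cv2.absdiff(im[y0:y1,x0:x1],a[y0:y1,x0:x1]).mean().round(1))
print(manip.hand_in())"
```

```text
t 21.12 p [ 0.4733 -0.3562  0.0453] xyaw 13.26 tilt [ 0.0001 -0.0001] F [ 0.3  0.5 -0.7] w 0.463 q [ 0.71  0.44 -0.17  1.74  0.09  0.98  0.73]
travel [ 0.5  0.3 -0.7]
dr [ 0.01 -0.   -0.04]
travel after turn [ 0.5  0.3 -0.7]
saw 7.0
tin 7.6
offcut 8.4
the job is handed in; nothing more can be done
None
```

I swung the lever over to its stop and let it spring home. The fingers stalled where the stop was expected, and the force rose from 6 N to about 22 N. A picture afterwards showed the knob back at its rest position.

I then gripped the short blank across its 40 mm width, carried it over the hole saw and handed in at 21 s while holding it over the pocket.

**Final position:** by the last wrist picture the blank is centred to about 0.5 mm and square to about 0.4°. By arm pose it is level, with its underside about 9.4 mm above the rim (tool height 45.3 mm). That height assumes the blank had not slipped in the grip. The pictures showed no slip, and the force readings showed no contact with the nest.

**Checks that were less certain:**
- **Scale:** the wrist camera read lengths 2–3% short from higher up, so I relied on blank-to-rim comparisons at close range.
- **Other objects:** I did not view a final picture of the hole saw, tin and long offcut. A pixel comparison with the first image gave similar small differences for all three, and nothing suggests they were touched.
- **Pictures:** I viewed 12, two over the budget of 10.

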